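# Slide a sensor board into its card frame and lever it home

## Robot

A 7-joint arm with a two-finger parallel gripper is mounted at the origin on a cart in front of the work surface, level with it; the furniture and walls round the work are solid. World frame = base frame: x ahead of the robot, y to its left, z up, the work surface at z = 0. Lengths are in m, angles in degrees, forces in N, time in s.
With the tool pointing down it reaches from about 0.375 to 0.925 m from the base axis. Payload 3.1 kg.
Tool frame: the origin (TCP) lies at the very end of the fingers, on their centre line; the grasp point (between the pads) lies 19 mm behind it (grip_depth is the distance from the TCP to the grasp point, in m); z points along the fingers, y is the line along which they close (so a half turn about z gives the same grasp; the last joint's range is limited). The gripper opens to 85 mm and grips with 20 to 120 N. Pads are 22 mm wide; open, the fingers measure 114 mm over their backs; the gripper's body (76 mm by 85 mm) begins 54 mm behind the grasp point. The pads swing forward as they close: fully open they stand 13 mm farther back than shut.
Start: joints at [63.552, 21.939, 2.515, 91.553, -1.026, 66.532, -2.859], TCP at [0.231, -0.607, 0.231] pointing down, gripper open.
Joint ranges: [-149.38, 149.38], [-23.57, 123.04], [-84.95, 90], [0, 143.3], [-89.99, 269.99], [3.08, 112.72], [-163.45, 163.45]. Speed limits (degrees/s): [159.86, 159.86, 180, 180, 180, 180, 180].

## Interface

Orientations are given as [roll, pitch, yaw] about the fixed x, y, z axes, in that order (R = Rz(yaw) Ry(pitch) Rx(roll)).
In Python, from bench import read_state, read_camera, close_job, grip_depth gives the robot as it stands.
- The arm moves only by the tool jog_arm, never from a script. Its argument "series" is a list of rows, each a list of 6 numbers: the shift along the tool's x, y, z in m, then the turn, a rotation vector about the tool's x, y, z in degrees. In form: [[x, y, z, rx, ry, rz], ...]. A call has 1 to 10 rows; each row shifts and turns the commanded pose from where the row before left it, along the tool's axes as they then stand; what a row does not reach is not made up. A row lasts 1/12 s, in which the tool goes at most 41.7 mm and 7.16 degrees, less where a joint would pass 70% of its speed; a pose out of reach is approached as far as the arm can. A call is refused whole if a number of a shift passes 0.0417 or a number of a turn 7.16, either way. A call with a gripper value outside its range is refused whole. "gripper" is the opening, from 0 (shut) to 1 (fully open), set as the call begins (left out, the last holds). The fingers move at their own pace and stop on an object; "squeeze" is the grip in N (left out, the last holds). Time passes only in rows, so rows that do not move let the fingers close. It gives the time, the measured TCP pose, the force, the opening and the grip force at its end, in the units of the state.
- read_state(): the state, without advancing time (a new reading comes with each control period).
- read_camera(name): name is "scene" or "top" or "wrist"; returns a dict with "image" (384x512x3 uint8, red, green, blue), "fx", "fy", "cx", "cy" (pixels), "extrinsics" (4x4, takes a point from world to camera coordinates). Camera axes: x right, y down, z forward; pixel columns grow to the right and rows downward; lengths in m; the calibration is good to about 2 mm. The wrist camera is an equidistant fisheye: a pixel r from the principal point sees the ray r / f radians off the axis. A picture is of the moment at which its call begins. There is no depth.
- close_job(): hands the job in; it is judged then, once.
The state is a dict: "t": time; "qpos": joint angles; "dq": joint speeds; "joint_efforts": joint torques, N m; "tcp_pos": TCP position; "ee_rot": TCP orientation; "force": force on the tool from outside, world axes, zero at the start; "ft_torque": the same for the moment, N m; "width": finger opening in m; "grip_force": force on a finger pad.
Only numpy, scipy, OpenCV 4.12 (cv2) and the standard library are available. Lean on these libraries where they do the work, as an engineer would, in place of code of your own. Each camera call takes 0.05 s, during which the arm holds its last target. There are 200 camera calls.

## Task

Slide the loose sensor board along the two card guides of the frame, both ejector levers still swung out, pushing on its white rear bar until you feel it meet the connector under the grey hood; do not force it further by hand. Then swing both ejector levers fully in so that their toes press the board home and hold it there. Leave the other things on the table where they are.

Things in the scene. Friction and masses are not known exactly. Their poses are not given: they have to be found in the camera images.
- cage: Aluminium card frame fixed on the table: plate 262 x 112 mm, its top 4 mm above the table, with two guides, two levers and a grey hood at the far end. Origin: at table height midway between the guides, below the middle of the board's rear face when fully home. x = insertion direction (away from the robot), y = left, z up. Plate from x = -150 to +112 mm.
- guide_mouth (a point): Middle of the guides' flared mouth, on the plate, x = -40 mm in the cage frame (cage axes). The mouth is 108 mm wide here and narrows until x = -12 mm; from there to x = 84 mm the guides' inner faces are at y = +-43.5 mm, tops 10 mm above the table; slick. Lips over the card's side edges from x = 14 to 66 mm, tops 13 mm above the table.
- connector: Grey hood, x = 66 to 112 mm in the cage frame, 112 mm wide, 34 mm high; same origin and axes as cage. In it a hidden stiff contact block: the board meets it 6.5 to 11.5 mm short of home (differs each time, must be felt). The block then yields only to about 40 N, which the levers supply; fingers must push the board with less than 30 N.
- board: Loose sensor board 84 x 84 mm, card 4 mm thick, about 0.15 kg, flat on the plate before the guides. White bar along its rear edge: 8 mm thick in x, 84 mm wide, 18 mm high (top 22 mm above the table). Origin: underside, middle of the bar's rear face; x = towards the plug edge (insertion), y left, z up. Home: origin at x = 0, y = 0, z = 4 mm in the cage frame.
- lever_left (a joint): Left ejector lever. 0: arm points out along cage +y; 1.57 rad (stop): arm points back along cage -x, toe behind the bar. Closes counter-clockwise from above. Range -0.3 to 1.57; friction 0.12 N m keeps it where left; seating takes 10 to 15 N at the paddle. Below 0.15 rad it is clear of the board; it catches the bar only if that is within 12 mm of home.
- lever_right (a joint): Right ejector lever, mirror image of the left. 0: arm points out along cage -y; 1.57 rad (stop): arm points back along cage -x, toe behind the bar. It closes clockwise seen from above.
- pivot_left (a point): Top of the left lever's vertical pivot, x = -4, y = +50 mm in the cage frame, 22 mm above the table (cage axes). The lever's steel toe, 20 mm long, is at right angles to the arm: it points to cage -x at 0 and sweeps in behind the rear bar, 12 to 20 mm above the table.
- pivot_right (a point): The same for the right lever: x = -4, y = -50 mm in the cage frame.
- lever_left_paddle (a point): Middle of the upright white paddle at the end of the left lever's arm, 52 mm from the pivot, 25 mm above the table; paddle 24 mm long along the arm, 8 mm thick, from 12 to 38 mm above the table. Axes turn with the lever: y runs along the arm outward, x is the cage x at 0 rad.
- lever_right_paddle (a point): Middle of the right lever's paddle, same sizes, 52 mm from its pivot. Axes turn with the lever: -y runs along the arm outward.
- tape_roll: Bystander: roll of tan tape, 84 mm across, 19 mm high, lying flat. Origin under its centre.
- foam_block: Bystander: small off-white block 29 x 32 x 34 mm. Origin under its centre.
- cup_stack: Bystander: slim stack of clear cups, 31 mm across, 89 mm high. Origin under its centre.

How it is judged (in metres and radians):
On the way:
1. the board is slid in along the guides until it presses on the connector (over 2 N), both levers still swung out (under 0.4 rad) (contact force between board and connector above 2 N and x of board in the frame of cage above -0.0135 m and value of joint each of lever_left, lever_right below 0.4 rad).
At the end, for the whole second after the job is handed in: The board lies flat between the guides within 3 mm of home along them, 4 mm across and 0.04 rad, at rest, and both ejector levers are swung in to at least 1.45 rad (stop at 1.57) (x of board in the frame of cage between -0.003 and 0.003 m and y of board in the frame of cage between -0.004 and 0.004 m and z of board in the frame of cage below 0.007 m and angle between the x axis of board and the x axis of cage, either way round below 0.04 rad and angle between board's own z axis and vertical below 0.05 rad and value of joint each of lever_left, lever_right above 1.45 rad and linear speed of board below 0.01 m/s); the robot touches nothing.
It fails at once if the fingers push the board with more than 30 N (contact force between the fingers and board above 30 N).
It fails at once if the board tips or rears up (angle between board's own z axis and vertical above 0.35 rad).
It fails at once if a bystander is moved by more than 25 mm (distance of any of tape_roll, foam_block, cup_stack from where it was at the start of the episode above 0.025 m).
It also fails if it takes over 72 s, if anything falls off the work surface, if the arm or the gripper's body presses on something with over 40 N, if the wrist force passes 120 N, or if a joint passes its speed limit or range.

## Working session

There is one attempt and no reset: what is moved stays moved. The work goes in short steps, Python scripts to look and compute and a tool call to move; the robot and the scene stay as the last step left them, time stands still between calls to the robot, and variables do not carry over. Pictures are saved under pics/ and viewed, at most 10 in all, crops included, and the job is handed in when it is done.

Besides the shell and the picture viewer there is one more tool, called after "Emit:" in YAML: its name, and indented under it one key for each argument. jog_arm: Moves the arm, as the interface text tells. Its arguments: {"type":"object","properties":{"series":{"type":"array"},"gripper":{"type":"number"},"squeeze":{"type":"number"}},"required":["series"]}

```bash
mkdir -p pics; python3 - <<'E'
from bench import *
import cv2,numpy as np
for n in("top","scene"):
    c=read_camera(n);cv2.imwrite(f"pics/{n}0.png",c["image"][:,:,::-1])
    np.savez(f"{n}.npz",K=[c["fx"],c["fy"],c["cx"],c["cy"]],E=c["extrinsics"])
    print(n,c["fx"],c["fy"],c["cx"],c["cy"],np.round(c["extrinsics"],3).tolist())
print(read_state(),grip_depth)
E
```

```text
top 354.7441216640107 354.7441216640107 250.08224518886084 192.94826599001289 [[0.007, -1.0, 0.001, -0.102], [-0.978, -0.007, -0.209, 0.606], [0.209, 0.001, -0.978, 0.782], [0.0, 0.0, 0.0, 1.0]]
scene 363.11850424355936 363.11850424355936 259.95296920398897 195.0336219222805 [[-0.868, -0.496, 0.011, 0.462], [-0.385, 0.66, -0.645, 0.349], [0.313, -0.565, -0.764, 0.656], [0.0, 0.0, 0.0, 1.0]]
{'t': 0.1, 'qpos': array([63.55370353, 21.98763203,  2.51468079, 91.64083875, -1.0266371 ,
       66.53213711, -2.85681438]), 'dq': array([ 0.02570236, -0.18791264, -0.0053805 , -0.29633266, -0.04531778,
        0.130208  ,  0.04464111]), 'joint_efforts': array([ 2.32967534e-03, -4.34730113e+01,  1.02882184e+00, -2.50454056e+01,
        1.07389703e-02,  5.44157389e-03,  9.10558583e-06]), 'tcp_pos': array([ 0.23093816, -0.60666743,  0.23000338]), 'ee_rot': array([-1.79862127e+02,  7.41226443e-03,  2.08463582e+01]), 'force': array([-0.2008014 , -0.62405292,  0.52453632]), 'ft_torque': array([-0.05422664, -0.0110033 ,  0.08837788]), 'grip_force': 0.0, 'width': 0.08558301782247922} 0.0187
```

View pics/top0.png

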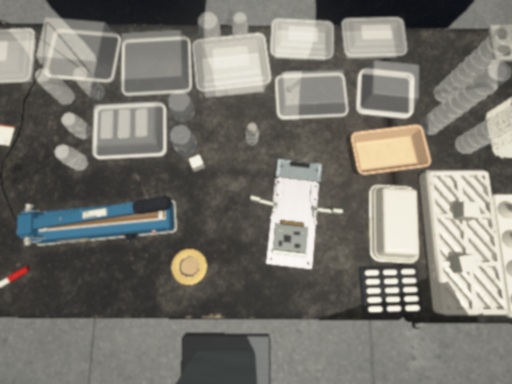

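View pics/scene0.png

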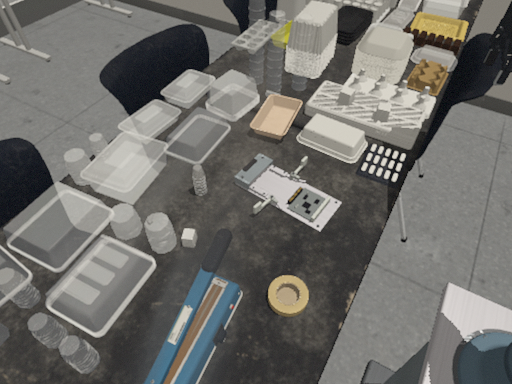

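The top view shows the frame at about (293,215), with the hood at (299,170), paddles near (258,200) and (337,211), and the board at (290,237). I'll enlarge that area.

```bash
python3 - <<'E'
import cv2
im=cv2.imread("pics/top0.png")[150:275,238:358]
cv2.imwrite("pics/crop0.png",cv2.resize(im,None,fx=4.8,fy=4.8,interpolation=cv2.INTER_CUBIC))
E
```

```text
(no output)
```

View pics/crop0.png

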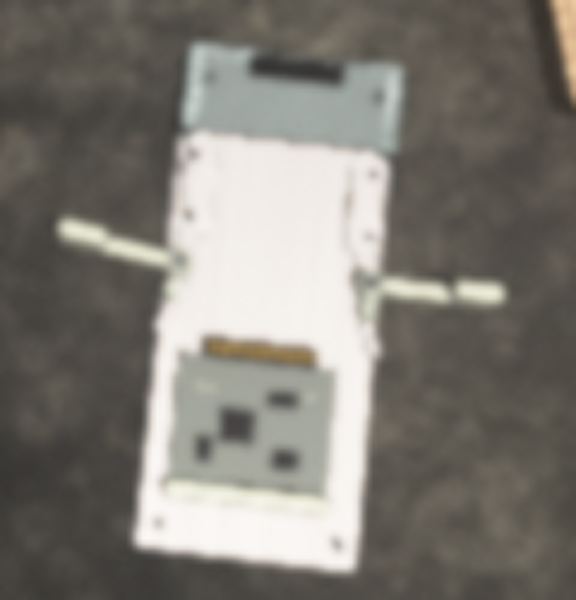

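The crop shows hood far corners (193,43) and (405,63), plate rear corners (135,545) and (357,572), bar ends about (165,487) and (325,503), and paddle tips (60,228) and (503,293). Next I'll fit the poses.

```bash
cat > h.py <<'E'
import numpy as np,cv2
from scipy.optimize import least_squares
def proj(P,K,E):
    p=np.atleast_2d(P)@E[:3,:3].T+E[:3,3]
    return np.c_[K[0]*p[:,0]/p[:,2]+K[2],K[1]*p[:,1]/p[:,2]+K[3]]
def fish(P,K,E):
    p=np.atleast_2d(P)@E[:3,:3].T+E[:3,3]
    r=np.hypot(p[:,0],p[:,1]);s=np.arctan2(r,p[:,2])/np.maximum(r,1e-9)
    return np.c_[K[0]*p[:,0]*s+K[2],K[1]*p[:,1]*s+K[3]]
def T(q,P):
    P=np.array(P,float);c,s=np.cos(q[2]),np.sin(q[2])
    return np.c_[q[0]+c*P[:,0]-s*P[:,1],q[1]+s*P[:,0]+c*P[:,1],P[:,2]]
def fit(P,px,K,E,f=proj,q0=(.5,-.2,0)):
    r=least_squares(lambda q:(f(T(q,P),K,E)-px).ravel(),q0)
    return r.x,r.fun.reshape(-1,2)
E
python3 - <<'E'
from h import *
d=np.load("top.npz");K,E=d["K"],d["E"]
cv=lambda a:(np.array(a,float)+.5)/4.8-.5+[238,150]
q,r=fit([[.112,.056,.034],[.112,-.056,.034],[-.15,.056,.004],[-.15,-.056,.004]],cv([[193,43],[405,63],[135,545],[357,572]]),K,E)
print("cage",q,np.degrees(q[2]));print(r.round(1).tolist())
b,r=fit([[0,.042,.022],[0,-.042,.022]],cv([[163,490],[325,508]]),K,E)
print("board",b,np.degrees(b[2]),r.round(1).tolist())
R=np.array([[np.cos(q[2]),-np.sin(q[2])],[np.sin(q[2]),np.cos(q[2])]])
print("board in cage",R.T@(b[:2]-q[:2]))
for n,px,s in(("L",[60,228],1),("R",[503,293],-1)):
    rr=least_squares(lambda a:(proj(T(q,[[-.004+.064*np.sin(-s*a[0]*s)*1 ,s*(.05+.064*np.cos(a[0])),.038]]),K,E)-cv([px])).ravel(),[0.])
    print(n,rr.x,rr.fun)
E
```

```text
cage [ 0.58639597 -0.21068652 -0.10910076] -6.251012819895308
[[-0.1, -0.5], [0.0, 0.3], [0.4, 0.2], [-0.3, 0.0]]
board [ 0.46676865 -0.19181164 -0.10195513] -5.84159886736613 [[-0.4, -0.0], [0.4, 0.0]]
board in cage [-0.12097125  0.0057371 ]
L [-0.11496734] [-0.05641814 -0.01352914]
R [0.00048599] [0.21510716 0.01360491]
```

Emit:
jog_arm:
  series:
    - [0, 0, 0, 0, 0, 6.8]
    - [0, 0, 0, 0, 0, 6.8]
    - [0, 0, 0, 0, 0, 6.8]
    - [0, 0, 0, 0, 0, 6.7]
    - [0.01, -0.03, 0, 0, 0, 0]
    - [0.01, -0.03, 0, 0, 0, 0]
    - [0.01, -0.03, 0, 0, 0, 0]
    - [0.01, -0.03, 0, 0, 0, 0]
    - [0.01, -0.03, 0, 0, 0, 0]
    - [0.01, -0.03, 0, 0, 0, 0]
  gripper: 0.5

```text
t: 0.93
tcp_pos: [0.3107, -0.4332, 0.2307]
ee_rot: [-180.0, 0.0, -6.3]
force: [0.1, 0.4, -0.5]
width: 0.0425
grip_force: 0.0
```

Emit:
jog_arm:
  series:
    - [0.01, -0.03, 0, 0, 0, 0]
    - [0.01, -0.03, 0, 0, 0, 0]
    - [0.01, -0.03, 0, 0, 0, 0]
    - [0.01, -0.03, 0, 0, 0, 0]
    - [0.01, -0.03, 0.01, 0, 0, 0]
    - [0.01, -0.03, 0.02, 0, 0, 0]
    - [0.01, -0.03, 0.02, 0, 0, 0]
    - [0.01, -0.03, 0.02, 0, 0, 0]
    - [0.005, -0.017, 0.02, 0, 0, 0]
    - [0, 0, 0, 0, 0, 0]

```text
t: 1.77
tcp_pos: [0.4214, -0.1823, 0.1373]
ee_rot: [-179.7, 0.4, -5.8]
force: [-0.6, -0.3, 0.0]
width: 0.0428
grip_force: 0.0
```

```bash
python3 - <<'E'
from bench import *
from h import *
c=read_camera("wrist");cv2.imwrite("pics/w1.png",cv2.resize(c["image"][:,:,::-1],(768,576),interpolation=cv2.INTER_CUBIC))
np.savez("w1.npz",K=[c["fx"],c["fy"],c["cx"],c["cy"]],E=c["extrinsics"])
s=read_state();print(s["t"],s["tcp_pos"],s["ee_rot"],s["width"],s["force"])
q=np.array([.5864,-.2107,-.1091])
P=[[.112,.056,.034],[.112,-.056,.034],[-.15,.056,.004],[-.15,-.056,.004],[-.004,.05,.022],[-.004,-.05,.022],[-.121,.0477,.022],[-.121,-.0363,.022]]
print((fish(T(q,P),*np.load("w1.npz").values())*1.5).round().tolist())
E
```

```text
1.8167 [ 0.42151232 -0.18548474  0.13885843] [-179.86691741    0.32904705   -5.92008435] 0.04275518172331216 [-0.15981694 -0.96862366 -0.68479574]
[[313.0, -164.0], [500.0, -158.0], [314.0, 238.0], [488.0, 240.0], [319.0, 1.0], [493.0, 6.0], [322.0, 197.0], [466.0, 199.0]]
```

View pics/w1.png

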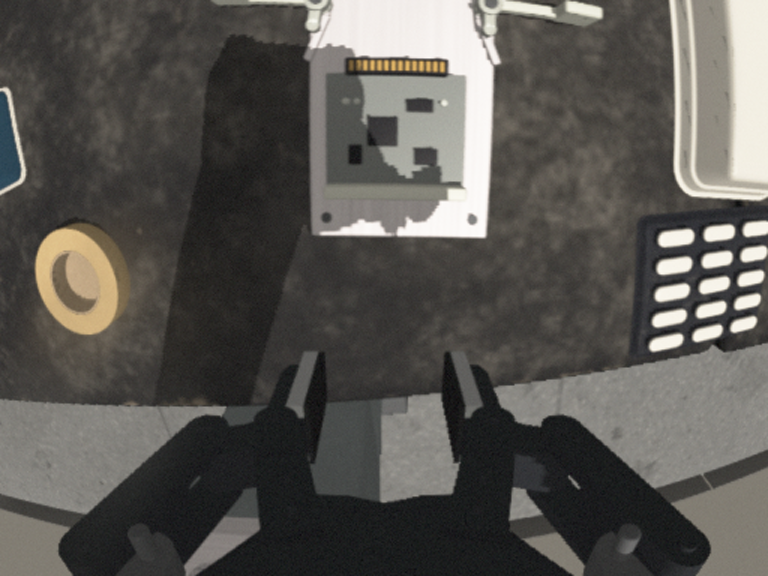

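The wrist view shows plate rear corners at (311,236) and (486,237), the bar's rear top edge from (326,199) to (466,200), and pivots at about (316,3) and (491,4). All are within 3 px of prediction, so I'll refine from these.

```bash
python3 - <<'E'
from h import *
d=np.load("w1.npz");K,E=d["K"],d["E"]
q,r=fit([[-.15,.056,.004],[-.15,-.056,.004],[-.004,.05,.022],[-.004,-.05,.022]],np.array([[311,236],[486,237],[316,3],[491,4]])/1.5,K,E,fish,(.586,-.21,-.11))
b,r2=fit([[0,.042,.022],[0,-.042,.022]],np.array([[326,199],[466,200]])/1.5,K,E,fish,(.466,-.19,-.1))
c,s=np.cos(q[2]),np.sin(q[2]);R=np.array([[c,-s],[s,c]])
print(q,r.round(1).tolist(),b,r2.round(1).tolist(),R.T@(b[:2]-q[:2]),np.degrees([q[2],b[2]]))
print("tcp in cage",R.T@(np.array([.42151,-.18548])-q[:2]))
E
```

```text
[ 0.5873622  -0.2089806  -0.10711686] [[0.8, 0.8], [0.1, 1.3], [-0.3, -2.0], [-0.6, -0.0]] [ 0.46590655 -0.19292349 -0.10310777] [[-1.1, 0.0], [1.1, 0.0]] [-0.12247623  0.00297999] [-6.13734417 -5.90763993]
tcp in cage [-0.16741412  0.00563429]
```

Emit:
jog_arm:
  series:
    - [0, 0.002, 0.03, 0, 0, 0]
    - [0, 0, 0.03, 0, 0, 0]
    - [0, 0, 0.03, 0, 0, 0]
    - [0, 0, 0.02, 0, 0, 0]
    - [0, 0, 0.01, 0, 0, 0]
    - [0, 0, 0.008, 0, 0, 0]
    - [0, 0, 0, 0, 0, 0]
    - [0.005, 0, 0, 0, 0, 0]
    - [0.005, 0, 0, 0, 0, 0]
    - [0, 0, 0, 0, 0, 0]

```text
t: 2.65
tcp_pos: [0.4362, -0.1928, 0.0151]
ee_rot: [179.9, -0.3, -6.2]
force: [-0.4, 0.5, -0.4]
width: 0.0426
grip_force: 0.0
```

Emit:
jog_arm:
  series:
    - [0.004, 0, 0, 0, 0, 0]
    - [0.004, 0, 0, 0, 0, 0]
    - [0.004, 0, 0, 0, 0, 0]
    - [0.004, 0, 0, 0, 0, 0]
    - [0.004, 0, 0, 0, 0, 0]
    - [0.004, 0, 0, 0, 0, 0]
    - [0.004, 0, 0, 0, 0, 0]
    - [0.004, 0, 0, 0, 0, 0]
    - [0, 0, 0, 0, 0, 0]
    - [0, 0, 0, 0, 0, 0]

```text
t: 3.48
tcp_pos: [0.465, -0.1954, 0.0133]
ee_rot: [-180.0, -0.0, -6.2]
force: [-0.3, -0.2, 0.2]
width: 0.0426
grip_force: 0.0
```

Emit:
jog_arm:
  series:
    - [0, 0, 0.005, 0, 0, 0]
    - [0.003, 0, 0, 0, 0, 0]
    - [0.004, 0, 0, 0, 0, 0]
    - [0.004, 0, 0, 0, 0, 0]
    - [0.004, 0, 0, 0, 0, 0]
    - [0.004, 0, 0, 0, 0, 0]
    - [0.004, 0, 0, 0, 0, 0]
    - [0.003, 0, 0, 0, 0, 0]
    - [0, 0, 0, 0, 0, 0]

```text
t: 4.23
tcp_pos: [0.4917, -0.1985, 0.0085]
ee_rot: [180.0, -0.1, -6.3]
force: [-0.6, 0.0, 0.9]
width: 0.0426
grip_force: 0.0
```

```bash
python3 - <<'E'
from bench import *
from h import *
c=read_camera("wrist");cv2.imwrite("pics/w2.png",cv2.resize(c["image"][:,:,::-1],(768,576),interpolation=cv2.INTER_CUBIC))
np.savez("w2.npz",K=[c["fx"],c["fy"],c["cx"],c["cy"]],E=c["extrinsics"])
s=read_state();print(s["t"],s["tcp_pos"],s["ee_rot"],s["width"],s["force"])
E
```

```text
4.2833 [ 0.49143738 -0.19827387  0.00850399] [-1.79999217e+02 -8.52039896e-02 -6.23995047e+00] 0.04265798140510904 [-0.60626505 -0.61137702 -0.49337593]
```

View pics/w2.png

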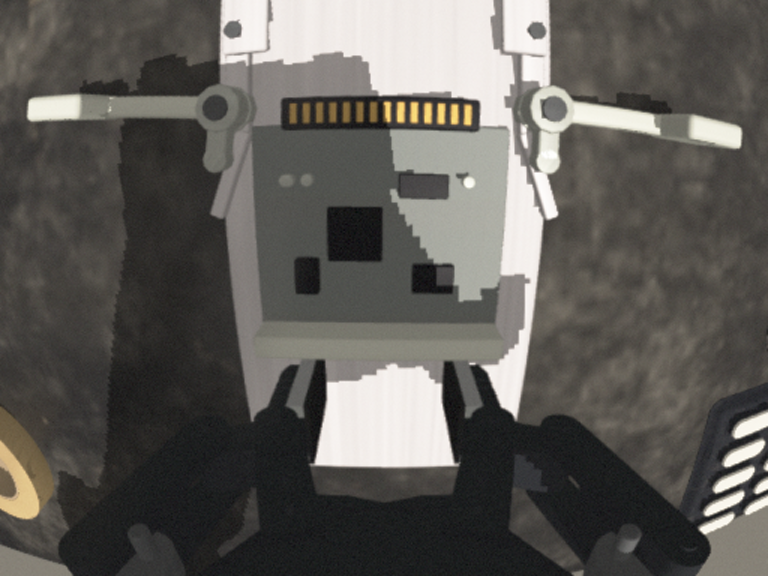

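The board is aligned with the guide mouth: pivots at (217,107) and (551,107), bar 253–507 and fingers just behind it. Both levers are still out, so I'll push on.

Emit:
jog_arm:
  series:
    - [0.004, 0, 0, 0, 0, 0]
    - [0.004, 0, 0, 0, 0, 0]
    - [0.004, 0, 0, 0, 0, 0]
    - [0.004, 0, 0, 0, 0, 0]
    - [0.004, 0, 0, 0, 0, 0]
    - [0.004, 0, 0, 0, 0, 0]
    - [0.004, 0, 0, 0, 0, 0]

```text
t: 4.87
tcp_pos: [0.5188, -0.2014, 0.0083]
ee_rot: [180.0, -0.0, -6.2]
force: [-2.1, -0.7, 0.2]
width: 0.0427
grip_force: 0.4
```

Emit:
jog_arm:
  series:
    - [0.004, 0, 0, 0, 0, 0]
    - [0.004, 0, 0, 0, 0, 0]
    - [0.004, 0, 0, 0, 0, 0]
    - [0.004, 0, 0, 0, 0, 0]
    - [0.004, 0, 0, 0, 0, 0]
    - [0.004, 0, 0, 0, 0, 0]
    - [0.004, 0, 0, 0, 0, 0]

```text
t: 5.45
tcp_pos: [0.5465, -0.2044, 0.0083]
ee_rot: [180.0, -0.0, -6.3]
force: [-1.6, -0.7, 0.4]
width: 0.0425
grip_force: 0.4
```

```bash
python3 - <<'E'
from bench import *
from h import *
s=read_state();print(s["t"],s["tcp_pos"],s["ee_rot"],s["force"])
q=[.587,-.2095,-.108];c,n=np.cos(q[2]),np.sin(q[2])
print(np.array([[c,n],[-n,c]])@(s["tcp_pos"][:2]-q[:2]))
E
```

```text
5.45 [ 0.54649579 -0.20440158  0.00828616] [ 1.79999583e+02 -2.53415701e-03 -6.25265267e+00] [-1.59810595 -0.74490971  0.41494569]
[-0.04081778  0.00070276]
```

Emit:
jog_arm:
  series:
    - [0.003, 0, 0, 0, 0, 0]
    - [0.003, 0, 0, 0, 0, 0]
    - [0.003, 0, 0, 0, 0, 0]
    - [0.002, 0, 0, 0, 0, 0]
    - [0.001, 0, 0, 0, 0, 0]
    - [0, 0, 0, 0, 0, 0]

```text
t: 5.95
tcp_pos: [0.5585, -0.2055, 0.0084]
ee_rot: [-180.0, -0.0, -6.2]
force: [-1.0, -0.6, 0.5]
width: 0.0429
grip_force: 0.0
```

Emit:
jog_arm:
  series:
    - [0.001, 0, 0, 0, 0, 0]
    - [0.001, 0, 0, 0, 0, 0]
    - [0, 0, 0, 0, 0, 0]

```text
t: 6.2
tcp_pos: [0.5601, -0.2057, 0.0083]
ee_rot: [-180.0, -0.0, -6.2]
force: [0.0, -0.0, 0.3]
width: 0.0424
grip_force: 0.1
```

Emit:
jog_arm:
  series:
    - [0.001, 0, 0, 0, 0, 0]
    - [0.001, 0, 0, 0, 0, 0]
    - [0, 0, 0, 0, 0, 0]

```text
t: 6.45
tcp_pos: [0.5622, -0.206, 0.0083]
ee_rot: [-180.0, -0.0, -6.2]
force: [-0.4, 0.1, 0.6]
width: 0.0428
grip_force: 0.1
```

Emit:
jog_arm:
  series:
    - [0.001, 0, 0, 0, 0, 0]
    - [0.001, 0, 0, 0, 0, 0]
    - [0, 0, 0, 0, 0, 0]

```text
t: 6.7
tcp_pos: [0.5643, -0.2063, 0.0083]
ee_rot: [-180.0, -0.0, -6.2]
force: [-0.9, -0.1, -0.5]
width: 0.0428
grip_force: 0.1
```

Emit:
jog_arm:
  series:
    - [0.001, 0, 0, 0, 0, 0]
    - [0, 0, 0, 0, 0, 0]

```text
t: 6.87
tcp_pos: [0.5652, -0.2064, 0.0083]
ee_rot: [-180.0, -0.0, -6.2]
force: [-0.4, 0.6, 0.1]
width: 0.0426
grip_force: 0.1
```

Emit:
jog_arm:
  series:
    - [0.001, 0, 0, 0, 0, 0]
    - [0, 0, 0, 0, 0, 0]

```text
t: 7.03
tcp_pos: [0.5662, -0.2065, 0.0083]
ee_rot: [180.0, -0.0, -6.3]
force: [0.2, 0.3, -0.3]
width: 0.0424
grip_force: 0.1
```

Emit:
jog_arm:
  series:
    - [0.001, 0, 0, 0, 0, 0]
    - [0, 0, 0, 0, 0, 0]

```text
t: 7.2
tcp_pos: [0.5672, -0.2067, 0.0083]
ee_rot: [180.0, -0.0, -6.3]
force: [-0.5, 0.4, 0.3]
width: 0.043
grip_force: 0.1
```

Emit:
jog_arm:
  series:
    - [0.001, 0, 0, 0, 0, 0]
    - [0, 0, 0, 0, 0, 0]

```text
t: 7.37
tcp_pos: [0.5682, -0.2068, 0.0083]
ee_rot: [180.0, -0.0, -6.3]
force: [-0.1, 0.2, 1.0]
width: 0.0426
grip_force: 0.1
```

Emit:
jog_arm:
  series:
    - [0.001, 0, 0, 0, 0, 0]
    - [0, 0, 0, 0, 0, 0]

```text
t: 7.53
tcp_pos: [0.5692, -0.2069, 0.0083]
ee_rot: [180.0, -0.0, -6.3]
force: [-0.1, -0.4, -0.0]
width: 0.0428
grip_force: 0.1
```

Emit:
jog_arm:
  series:
    - [0.001, 0, 0, 0, 0, 0]
    - [0, 0, 0, 0, 0, 0]

```text
t: 7.7
tcp_pos: [0.5702, -0.207, 0.0083]
ee_rot: [180.0, -0.0, -6.3]
force: [-1.0, -0.2, -0.4]
width: 0.0427
grip_force: 0.1
```

```bash
python3 - <<'E'
from bench import *
from h import *
c=read_camera("wrist");cv2.imwrite("pics/w3.png",cv2.resize(c["image"][:,:,::-1],(768,576),interpolation=cv2.INTER_CUBIC))
np.savez("w3.npz",K=[c["fx"],c["fy"],c["cx"],c["cy"]],E=c["extrinsics"])
s=read_state();print(s["t"],s["tcp_pos"],s["ee_rot"],s["width"],s["force"])
E
```

```text
7.75 [ 0.57019778 -0.20702182  0.00831735] [ 1.79996312e+02 -2.38874775e-02 -6.25264956e+00] 0.0428823935143611 [-0.81062146  0.12948554 -0.0248278 ]
```

View pics/w3.png

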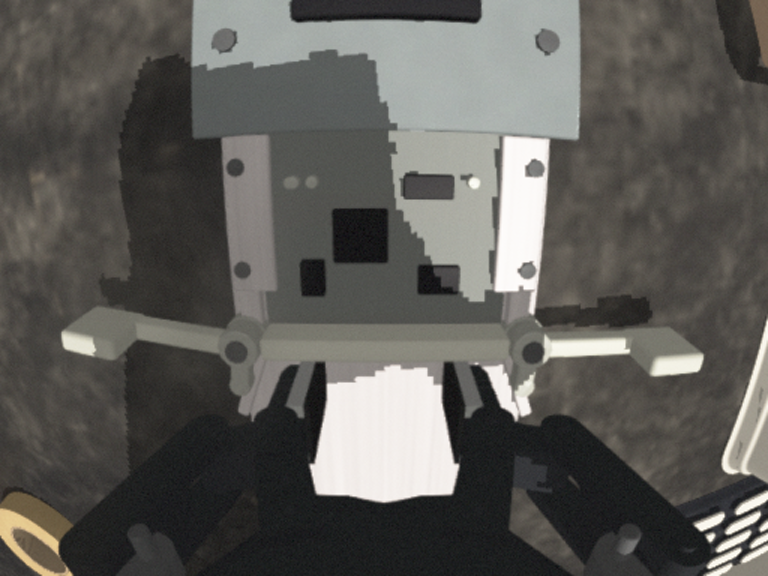

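The board is square in the guides with its bar at rows 323–361. The pivots at (237,351) and (531,351) put it about 7–8 mm short of home, and both levers are still out. I'll continue in fine steps.

Emit:
jog_arm:
  series:
    - [0.0005, 0, 0, 0, 0, 0]
    - [0, 0, 0, 0, 0, 0]

```text
t: 7.92
tcp_pos: [0.5705, -0.207, 0.0083]
ee_rot: [180.0, -0.0, -6.3]
force: [-0.0, 0.0, 0.5]
width: 0.0425
grip_force: 0.2
```

Emit:
jog_arm:
  series:
    - [0.0005, 0, 0, 0, 0, 0]
    - [0, 0, 0, 0, 0, 0]

```text
t: 8.08
tcp_pos: [0.5709, -0.2071, 0.0083]
ee_rot: [180.0, 0.0, -6.3]
force: [0.1, 0.1, -0.1]
width: 0.043
grip_force: 0.3
```

Emit:
jog_arm:
  series:
    - [0.0005, 0, 0, 0, 0, 0]
    - [0, 0, 0, 0, 0, 0]

```text
t: 8.25
tcp_pos: [0.571, -0.2071, 0.0082]
ee_rot: [-180.0, 0.1, -6.3]
force: [-2.1, -0.2, 1.2]
width: 0.0427
grip_force: 0.8
```

Contact is beginning: the TCP is lagging and force is rising.

Emit:
jog_arm:
  series:
    - [0.0005, 0, 0, 0, 0, 0]
    - [0, 0, 0, 0, 0, 0]

```text
t: 8.42
tcp_pos: [0.571, -0.2071, 0.0081]
ee_rot: [-180.0, 0.1, -6.3]
force: [-3.0, 0.4, 2.1]
width: 0.0427
grip_force: 1.5
```

Emit:
jog_arm:
  series:
    - [0.0005, 0, 0, 0, 0, 0]
    - [0, 0, 0, 0, 0, 0]

```text
t: 8.58
tcp_pos: [0.571, -0.2071, 0.008]
ee_rot: [-180.0, 0.2, -6.3]
force: [-4.5, 0.4, 3.7]
width: 0.0424
grip_force: 2.5
```

Emit:
jog_arm:
  series:
    - [0.0005, 0, 0, 0, 0, 0]
    - [0.0005, 0, 0, 0, 0, 0]
    - [0, 0, 0, 0, 0, 0]
    - [0, 0, 0, 0, 0, 0]

```text
t: 8.92
tcp_pos: [0.571, -0.2071, 0.0078]
ee_rot: [-180.0, 0.3, -6.3]
force: [-7.4, 0.9, 4.2]
width: 0.0427
grip_force: 3.2
```

Contact is confirmed at about 7 N with the TCP stalled. Now I'll retreat, close the fingers and go in front of the left paddle.

Emit:
jog_arm:
  series:
    - [-0.008, 0, 0, 0, 0, 0]
    - [-0.012, 0, 0, 0, 0, 0]
    - [0, 0, 0.0, 0, 0, 0]
    - [0, 0, -0.02, 0, 0, 0]
    - [0, 0, -0.03, 0, 0, 0]
    - [0, 0, -0.02, 0, 0, 0]
    - [0.01, -0.015, 0, 0, 0, 0]
    - [0.02, -0.03, 0, 0, 0, 0]
    - [0.02, -0.03, 0, 0, 0, 0]
    - [0.02, -0.027, 0, 0, 0, 0]

```text
t: 9.75
tcp_pos: [0.637, -0.11, 0.0793]
ee_rot: [-180.0, -0.3, -6.3]
force: [-0.2, 0.6, 0.6]
width: 0.0428
grip_force: 0.0
```

Emit:
jog_arm:
  series:
    - [0, 0, 0, 0, 0, 0]
    - [0, 0, 0, 0, 0, 0]
    - [0, 0, 0, 0, 0, 0]
    - [0, 0, 0, 0, 0, 0]
  gripper: 0

```text
t: 10.08
tcp_pos: [0.6338, -0.1135, 0.0781]
ee_rot: [179.9, -0.0, -6.4]
force: [0.2, -0.8, -0.7]
width: 0.0002
grip_force: 0.0
```

```bash
cat > look.py <<'E'
import sys
from bench import *
from h import *
n=sys.argv[1]
c=read_camera("wrist");cv2.imwrite(f"pics/{n}.png",cv2.resize(c["image"][:,:,::-1],(768,576),interpolation=cv2.INTER_CUBIC))
s=read_state();print(s["t"],s["tcp_pos"],s["ee_rot"],s["width"],s["force"],s["qpos"].round(0))
q=[.587,-.2095,-.108];k,m=np.cos(q[2]),np.sin(q[2])
print(np.array([[k,m],[-m,k]])@(s["tcp_pos"][:2]-q[:2]))
E
python3 look.py w4
```

```text
10.1333 [ 0.63352313 -0.1138126   0.07803178] [ 1.79921000e+02  1.16679301e-02 -6.42037709e+00] 0.0005184289931152044 [-0.04310026 -0.49521251 -0.61833134] [ 15.  31. -11.  98.   8.  51. -96.]
[0.03593791 0.10014463]
```

View pics/w4.png

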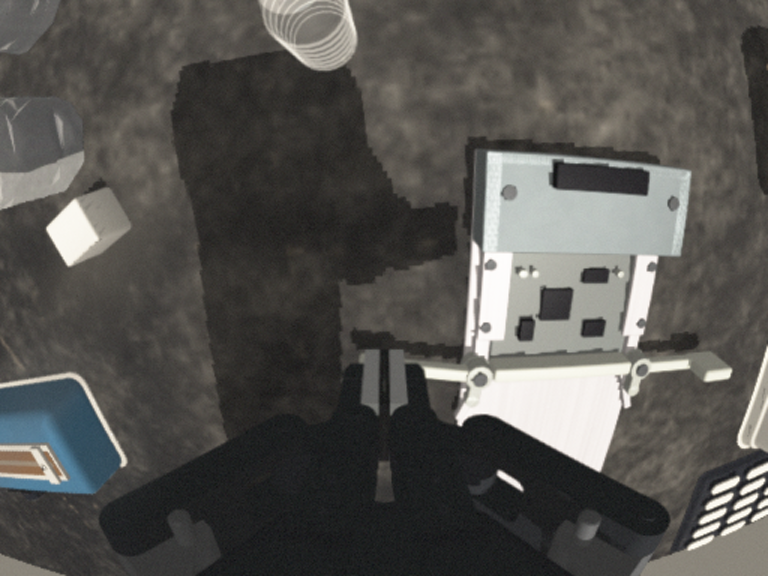

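Fingers are shut and hover in front of the left paddle, with a clear gap below. All bystanders are untouched. Now descend and swing.

Emit:
jog_arm:
  series:
    - [0, 0, 0.02, 0, 0, 0]
    - [0, 0, 0.02, 0, 0, 0]
    - [0, 0, 0.015, 0, 0, 0]
    - [0, 0, 0.005, 0, 0, 0]
    - [0, 0, 0, 0, 0, 0]
    - [-0.006, 0, 0, 0, 0, 0]
    - [-0.006, 0, 0, 0, 0, 0]
    - [-0.006, 0, 0, 0, 0, 0]
    - [0, 0, 0, 0, 0, 0]

```text
t: 10.88
tcp_pos: [0.6162, -0.1091, 0.0195]
ee_rot: [-180.0, -0.1, -6.2]
force: [0.5, 0.1, 0.2]
width: -0.0
grip_force: 0.0
```

Emit:
jog_arm:
  series:
    - [-0.0055, -0.0013, 0, 0, 0, -6]
    - [-0.0055, -0.0013, 0, 0, 0, -6]
    - [-0.0055, -0.0013, 0, 0, 0, -6]
    - [-0.0055, -0.0013, 0, 0, 0, -6]
    - [-0.0055, -0.0013, 0, 0, 0, -6]
    - [-0.0055, -0.0013, 0, 0, 0, -6]

```text
t: 11.38
tcp_pos: [0.5851, -0.1045, 0.0198]
ee_rot: [179.9, -0.3, 30.1]
force: [1.2, 2.9, 0.4]
width: 0.0
grip_force: 1.3
```

```bash
python3 look.py w5
```

```text
11.4333 [ 0.58339298 -0.10544771  0.01945156] [ 1.79988354e+02 -1.53918466e-01  3.02752919e+01] -0.00019060411352279845 [0.40872828 1.4003165  0.94843675] [ 22.  33. -20. 106.  15.  43. -65.]
[-0.01480182  0.10305724]
```

View pics/w5.png

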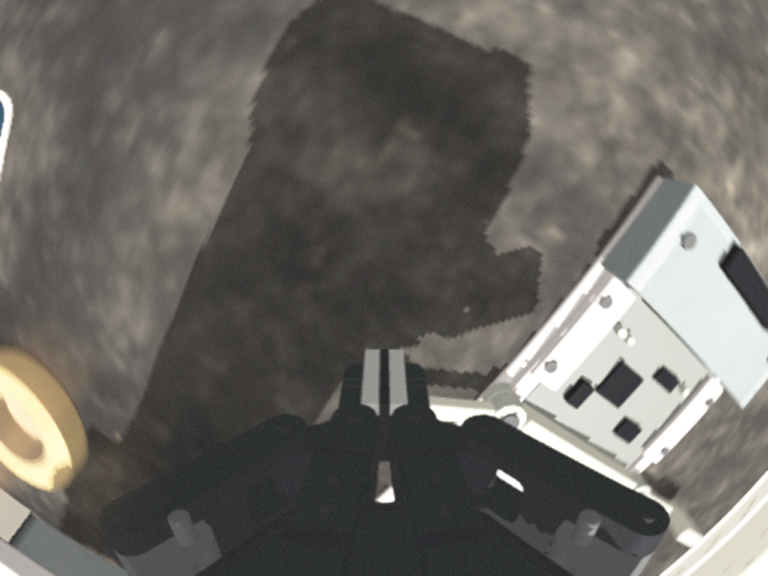

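The shut fingers are against the left paddle and the lever has followed to about 30°. The tape roll is clear, so I'll continue the arc.

Emit:
jog_arm:
  series:
    - [-0.006, -0.0013, 0, 0, 0, -6]
    - [-0.006, -0.0013, 0, 0, 0, -6]
    - [-0.006, -0.0013, 0, 0, 0, -6]
    - [-0.006, -0.0013, 0, 0, 0, -6]

```text
t: 11.77
tcp_pos: [0.5627, -0.1146, 0.0194]
ee_rot: [179.9, -0.3, 54.0]
force: [2.3, 6.2, 0.1]
width: 0.0003
grip_force: 3.3
```

Emit:
jog_arm:
  series:
    - [-0.006, -0.0013, 0, 0, 0, -6]
    - [-0.006, -0.0013, 0, 0, 0, -6]
    - [-0.006, -0.0013, 0, 0, 0, -6]
    - [0, 0, 0, 0, 0, 0]

```text
t: 12.1
tcp_pos: [0.55, -0.1253, 0.0192]
ee_rot: [180.0, -0.4, 72.0]
force: [0.0, 8.3, 1.9]
width: -0.0001
grip_force: 3.7
```

```bash
python3 look.py w6
```

```text
12.15 [ 0.55004076 -0.12530986  0.0192481 ] [179.98507107  -0.40889112  71.81158881] -0.00011378825201634487 [1.01239723 7.86082313 2.17123817] [ 33.  32. -29. 110.  22.  43. -27.]
[-0.04581877  0.07971577]
```

Emit:
jog_arm:
  series:
    - [-0.003, -0.001, 0, 0, 0, -6]
    - [-0.003, -0.001, 0, 0, 0, -6]
    - [-0.003, -0.001, 0, 0, 0, 0]
    - [0, 0, 0, 0, 0, 0]

```text
t: 12.48
tcp_pos: [0.5446, -0.1318, 0.0192]
ee_rot: [180.0, -0.5, 83.8]
force: [-1.2, 10.4, 2.7]
width: -0.0
grip_force: 4.8
```

Emit:
jog_arm:
  series:
    - [-0.003, -0.001, 0, 0, 0, 0]
    - [-0.003, 0, 0, 0, 0, 0]
    - [0, 0, 0, 0, 0, 0]

```text
t: 12.73
tcp_pos: [0.5432, -0.1368, 0.0192]
ee_rot: [180.0, -0.5, 83.9]
force: [-0.6, 11.2, 3.7]
width: -0.0003
grip_force: 5.5
```

```bash
python3 look.py w7
```

```text
12.7833 [ 0.54324635 -0.13676371  0.01920951] [179.99107514  -0.51019231  83.87169199] -9.332149548480046e-06 [-0.36199578 11.87016361  3.17582844] [ 37.  33. -32. 110.  24.  44. -15.]
[-0.05133899  0.06759629]
```

Emit:
jog_arm:
  series:
    - [-0.002, 0, 0, 0, 0, 0]
    - [-0.002, 0, 0, 0, 0, 0]
    - [0, 0, 0, 0, 0, 0]

```text
t: 13.03
tcp_pos: [0.5428, -0.1389, 0.0192]
ee_rot: [-180.0, -0.6, 83.9]
force: [-0.5, 14.0, 5.7]
width: -0.0002
grip_force: 6.7
```

Emit:
jog_arm:
  series:
    - [-0.002, 0, 0, 0, 0, 0]
    - [0, 0, 0, 0, 0, 0]
    - [0, 0, 0, 0, 0, 0]

```text
t: 13.28
tcp_pos: [0.5428, -0.1389, 0.0193]
ee_rot: [-180.0, -0.7, 84.0]
force: [-0.7, 15.7, 6.0]
width: -0.0002
grip_force: 7.8
```

Emit:
jog_arm:
  series:
    - [-0.002, 0, 0, 0, 0, 0]
    - [0, 0, 0, 0, 0, 0]
    - [0, 0, 0, 0, 0, 0]

```text
t: 13.53
tcp_pos: [0.5428, -0.139, 0.0193]
ee_rot: [-180.0, -0.9, 84.1]
force: [-1.3, 18.0, 4.7]
width: -0.0001
grip_force: 9.0
```

The left lever is at its stop. Now retreat, lift over and go in front of the right paddle, with the tool turned 90° so the swing back keeps joint 7 in range.

Emit:
jog_arm:
  series:
    - [0.01, 0, 0, 0, 0, 0]
    - [0.012, 0, 0, 0, 0, 0]
    - [0, 0, -0.02, 0, 0, 0]
    - [0, 0, -0.03, 0, 0, 0]
    - [0, 0, -0.02, 0, 0, 0]
    - [-0.02, 0.01, 0, 0, 0, 0]
    - [-0.03, 0.015, 0, 0, 0, 0]
    - [-0.03, 0.015, 0, 0, 0, 0]
    - [-0.03, 0.015, 0, 0, 0, 0]
    - [-0.03, 0.015, 0, 0, 0, 0]

```text
t: 14.37
tcp_pos: [0.5979, -0.2811, 0.0886]
ee_rot: [-180.0, 0.1, 83.6]
force: [1.0, 0.5, 0.4]
width: 0.0001
grip_force: 0.0
```

Emit:
jog_arm:
  series:
    - [-0.02, 0.01, 0, 0, 0, 0]
    - [-0.02, 0.01, 0, 0, 0, 0]
    - [0, 0, 0, 0, 0, 0]
    - [0, 0, 0, 0, 0, 0]

```text
t: 14.7
tcp_pos: [0.6127, -0.3233, 0.0879]
ee_rot: [-179.9, 0.1, 83.4]
force: [-0.1, 0.1, 0.4]
width: -0.0
grip_force: 0.0
```

```bash
python3 look.py w8
```

```text
14.75 [ 0.61293873 -0.32068835  0.08791578] [-1.79923420e+02  1.79692164e-02  8.35939777e+01] 0.0002556390752035264 [-0.44568706 -0.20179361 -0.49181809] [ 46.  38. -30.  90.  22.  58.   3.]
[ 0.03777262 -0.10774459]
```

View pics/w8.png

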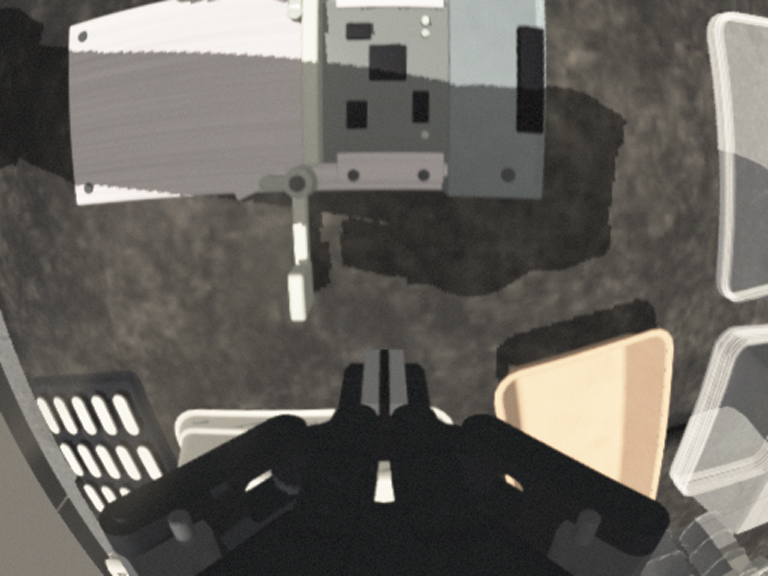

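The right paddle is at (299,290) and still swung out; the fingers are ahead of it over clear table. The beige bin is to the right, so I'll keep close to the paddle.

Emit:
jog_arm:
  series:
    - [0.006, -0.01, 0, 0, 0, 0]
    - [0, 0, 0.02, 0, 0, 0]
    - [0, 0, 0.02, 0, 0, 0]
    - [0, 0, 0.015, 0, 0, 0]
    - [0, 0, 0.012, 0, 0, 0]
    - [0, 0, 0, 0, 0, 0]
    - [0, 0, 0, 0, 0, 0]

```text
t: 15.33
tcp_pos: [0.6038, -0.3121, 0.0204]
ee_rot: [-179.9, -0.0, 83.8]
force: [0.5, 0.0, 1.0]
width: -0.0002
grip_force: 0.0
```

Emit:
jog_arm:
  series:
    - [0, -0.005, 0, 0, 0, 0]
    - [0, -0.005, 0, 0, 0, 0]
    - [-0.0015, -0.006, 0, 0, 0, 6]
    - [-0.0015, -0.006, 0, 0, 0, 6]
    - [-0.0015, -0.006, 0, 0, 0, 6]
    - [-0.0015, -0.006, 0, 0, 0, 6]
    - [-0.0015, -0.006, 0, 0, 0, 6]

```text
t: 15.92
tcp_pos: [0.5654, -0.3115, 0.0231]
ee_rot: [179.7, -0.0, 53.4]
force: [1.8, -2.3, -1.7]
width: 0.0
grip_force: 1.3
```

```bash
python3 look.py w9
```

```text
15.9667 [ 0.56390278 -0.31089472  0.02288776] [1.79797581e+02 2.23799124e-02 5.32112912e+01] -0.00014953543887938722 [ 0.96407242 -0.5280839  -0.36310212] [ 42.  37. -22.  99.  18.  47. -25.]
[-0.0120333  -0.10329362]
```

Emit:
jog_arm:
  series:
    - [-0.0013, -0.006, 0, 0, 0, 6]
    - [-0.0013, -0.006, 0, 0, 0, 6]
    - [-0.0013, -0.006, 0, 0, 0, 6]
    - [-0.0013, -0.006, 0, 0, 0, 6]

```text
t: 16.3
tcp_pos: [0.544, -0.2994, 0.023]
ee_rot: [179.7, -0.0, 29.5]
force: [0.2, -3.7, 0.8]
width: 0.0004
grip_force: 1.4
```

Emit:
jog_arm:
  series:
    - [-0.0013, -0.006, 0, 0, 0, 6]
    - [-0.0013, -0.006, 0, 0, 0, 6]
    - [-0.0013, -0.006, 0, 0, 0, 6]
    - [-0.0013, -0.005, 0, 0, 0, 6]
    - [0, 0, 0, 0, 0, 0]

```text
t: 16.72
tcp_pos: [0.5302, -0.2781, 0.0227]
ee_rot: [179.9, -0.0, 5.7]
force: [-1.0, -2.7, 1.0]
width: 0.0
grip_force: 1.1
```

```bash
python3 look.py w10
```

```text
16.7667 [ 0.53046018 -0.27811394  0.02252163] [ 1.79870410e+02 -2.66652282e-02  5.92516590e+00] 0.00016112558412408317 [ 0.12129955 -1.71727444  1.18360097] [ 34.  32. -12. 106.  10.  43. -68.]
[-0.04881449 -0.07430861]
```

Emit:
jog_arm:
  series:
    - [-0.001, -0.003, 0, 0, 0, 6]
    - [-0.001, -0.003, 0, 0, 0, 6]
    - [0, -0.003, 0, 0, 0, 0]
    - [0, 0, 0, 0, 0, 0]

```text
t: 17.1
tcp_pos: [0.5277, -0.2718, 0.022]
ee_rot: [179.7, -0.0, -6.1]
force: [-1.9, -5.6, 1.7]
width: 0.0
grip_force: 2.8
```

Emit:
jog_arm:
  series:
    - [0, -0.003, 0, 0, 0, 0]
    - [0, -0.003, 0, 0, 0, 0]
    - [0, 0, 0, 0, 0, 0]

```text
t: 17.35
tcp_pos: [0.5277, -0.2701, 0.0221]
ee_rot: [179.5, -0.1, -6.2]
force: [-2.0, -11.0, -0.4]
width: -0.0006
grip_force: 5.5
```

Emit:
jog_arm:
  series:
    - [0, -0.002, 0, 0, 0, 0]
    - [0, 0, 0, 0, 0, 0]
    - [0, 0, 0, 0, 0, 0]

```text
t: 17.6
tcp_pos: [0.5276, -0.27, 0.0222]
ee_rot: [179.4, -0.1, -6.3]
force: [-1.6, -13.5, -0.4]
width: -0.0002
grip_force: 6.5
```

```bash
python3 look.py w11
```

```text
17.65 [ 0.52762261 -0.27004283  0.02216724] [ 1.79391408e+02 -7.65665061e-02 -6.33735157e+00] -0.0001672257275198955 [ -2.20338839 -13.2657005   -0.69818546] [ 30.  31.  -9. 107.   8.  42. -80.]
[-0.05250552 -0.06659039]
```

Emit:
jog_arm:
  series:
    - [0, -0.002, 0, 0, 0, 0]
    - [0, -0.002, 0, 0, 0, 0]
    - [0, 0, 0, 0, 0, 0]
    - [0, 0, 0, 0, 0, 0]

```text
t: 17.98
tcp_pos: [0.5276, -0.2698, 0.0223]
ee_rot: [179.2, -0.1, -6.5]
force: [-2.6, -17.7, -2.6]
width: -0.0
grip_force: 8.7
```

Emit:
jog_arm:
  series:
    - [0, 0.012, 0, 0, 0, 0]
    - [0, 0.012, 0, 0, 0, 0]
    - [0, 0.005, -0.02, 0, 0, 0]
    - [0, 0, -0.03, 0, 0, 0]
    - [0, 0, -0.03, 0, 0, 0]
    - [-0.03, -0.02, -0.03, 0, 0, 0]
    - [-0.03, -0.03, -0.02, 0, 0, 0]
    - [-0.01, -0.03, 0, 0, 0, 0]
    - [0, -0.01, 0, 0, 0, 0]
    - [0, 0, 0, 0, 0, 0]

```text
t: 18.82
tcp_pos: [0.4736, -0.189, 0.1461]
ee_rot: [-179.9, -0.0, -5.7]
force: [0.5, 0.1, 0.2]
width: -0.0
grip_force: 0.0
```

```bash
python3 look.py w12
```

```text
18.8667 [ 0.47372508 -0.19165943  0.14589697] [-1.79955166e+02 -3.75539337e-02 -5.86391663e+00] 0.00015216784088926353 [-0.20021461 -0.83470825  0.52480243] [ 30.  13. -14. 114.   4.  53. -82.]
[-0.11453798  0.0055267 ]
```

View pics/w12.png

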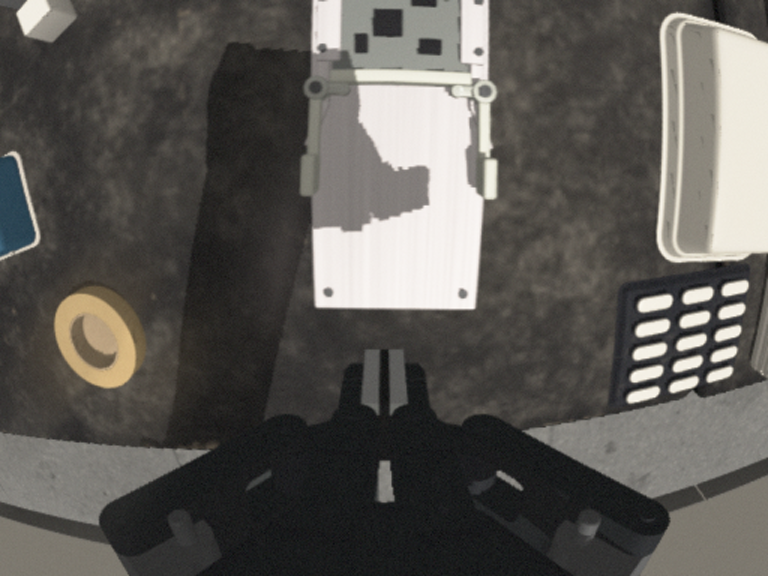

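Both arms point straight back and mirror each other: paddles at (308,175) and (490,178), pivots at (316,88) and (484,91). Both toes are behind the bar, the bar is level with the pivots, and the robot is clear, so I'm handing in.

```bash
python3 -c "
from bench import *
print(close_job())"
```

```text
the job is handed in; nothing more can be done
None
```

I slid the board in until it met the connector (about 7 N), swung both ejector levers in to their stops, and handed the job in; the final picture showed the toes behind the bar, but no verdict came back.

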